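# Wedge the rocking block heater

## Robot

A 6-joint arm with a two-finger parallel gripper is mounted at the origin on a cart in front of the work surface, level with it; the furniture and walls round the work are solid. World frame = base frame: x ahead of the robot, y to its left, z up, the work surface at z = 0. Lengths are in m, angles in rad, forces in N, time in s.
With the tool pointing down it reaches from about 0.35 to 0.775 m from the base axis. Payload 7.3 kg.
Tool frame: the origin (TCP) lies at the very end of the fingers, on their centre line; the grasp point (between the pads) lies 19 mm behind it; z points along the fingers, y is the line along which they close (so a half turn about z gives the same grasp; the last joint's range is limited). The gripper opens to 92 mm and grips with 3 to 60 N. Pads are 19 mm wide; open, the fingers measure 130 mm over their backs; the gripper's body (75 mm by 190 mm) begins 47 mm behind the grasp point.
Start: joints at [1.174, 0.342, 1.524, -0, 1.275, -0.146], TCP at [0.13, 0.509, 0.227] pointing down, gripper open.
Joint ranges: [-2.53, 2.53], [-0.77, 2.02], [0.04, 2.7], [-1, 4.14], [0.28, 2.66], [-3.11, 3.11]. Speed limits (rad/s): [2.57, 2.57, 3.14, 3.14, 3.14, 3.14].

## Interface

Orientations are given as [roll, pitch, yaw] about the fixed x, y, z axes, in that order (R = Rz(yaw) Ry(pitch) Rx(roll)).
In Python, from cell import robot, read_camera, get_calibration gives the robot as it stands. The module is installed in compiled form; this text tells all that it offers.
- The arm moves only by the tool send_rows, never from a script. Its argument "plan" is a list of rows, each a list of 2 entries, a list of its own where there are three numbers: the shift along the tool's x, y, z as a fraction of full scale, then the turn, a rotation vector about the tool's x, y, z as a fraction of full scale. A call has exactly 10 rows; each row shifts and turns the commanded pose from where the row before left it, along the tool's axes as they then stand; what a row does not reach is not made up. Full scale, the value 1, is 0.025 m for a shift and 90 degrees for a turn. A row lasts 1/8 s, in which the tool goes at most 62.5 mm and 10.7 degrees, less where a joint would pass 70% of its speed; a pose out of reach is approached as far as the arm can. A call with a number of a shift or a turn outside -1 to 1 is refused whole. A call with a gripper value outside its range is refused whole. "gripper" is the opening, from -1 (shut) to 1 (fully open), so that 0 is half open, set as the call begins (left out, the last holds). The fingers move at their own pace and stop on an object; "force" is the grip in N (left out, the last holds). Time passes only in rows, so rows that do not move let the fingers close, or fill a call up. It gives the time, the measured TCP pose, the force, the opening and the grip force at its end, in the units of the state.
- robot.observe(): the state, without advancing time (a new reading comes with each control period).
- read_camera(name): name is "scene" or "top"; returns (picture, depth): 420x560x3 uint8, blue, green, red; 420x560 float32, m along the optical axis (not along the pixel's ray), 0 where there is no reading.
- get_calibration(name): a dict with "intrinsics" (3x3 intrinsics, pixels), "rvec" (rotation vector, rad) and "tvec" (3), from world to camera coordinates, as OpenCV has them. Camera axes: x right, y down, z forward; pixel columns grow to the right and rows downward; lengths in m; the calibration is good to about 2 mm. A picture is of the moment at which its call begins. get_calibration takes no time and is no camera call.
- robot.hand_in(): hands the job in; it is judged then, once.
The state is a dict: "time": time; "qpos": joint angles; "qvel": joint speeds; "joint_efforts": joint torques, N m; "tool_pos": TCP position; "tool_rot": TCP orientation; "contact_force": force on the tool from outside, world axes, zero at the start; "torque": the same for the moment, N m; "opening": finger opening in m; "grip_force": force on a finger pad.
Only numpy, scipy, OpenCV 4.12 (cv2) and the standard library are available. Lean on these libraries where they do the work, as an engineer would, in place of code of your own. Each camera call takes 0.05 s, during which the arm holds its last target. There are 200 camera calls.

## Task

The block heater rocks because the foot at its front right corner (nearest the robot, on the robot's right) is too short. Without grasping or lifting anything, push the wooden wedge, thin end first, along the bench under that short foot until it just takes the foot's weight, then take the fingers off it and press down firmly on the heater's top at that same corner to feel that it no longer rocks; if it still does, push the wedge a little further and press again. At the end the heater must stand level where it was, resting on the wedge, with the tape roll, timer and dropper bottle left alone.

Things in the scene. Friction and masses are not known exactly. Their poses are not given: they have to be found in the camera images.
- heater: dry block heater: white plastic box 170 (x) x 210 (y) mm, flat top 80 mm and underside 22 mm above the bench, 3 kg. On top an aluminium block (to 90 mm up; x -24..68, y -46..86 mm) holding three glass tubes. Four round grey rubber feet, 20 mm across, at x = +-70, y = +-90 mm; front faces -x. Origin: centre of its footprint, at bench height
- foot_spot (a point): point on the bench straight under the centre of the short foot, x = -70, y = -90 mm on the heater, axes as the heater's. The heater stands level on its other three feet; this one hangs 4 to 8 mm (differs each time) over the bench
- corner_top (a point): point on the heater's flat top above the short foot, 80 mm up, 15 mm in from the front and right edges: press here. Press with some 8 N. Unwedged, about 4 N rocks this corner down until the short foot touches
- wedge: loose wooden wedge lying flat, 100 (x) x 56 (y) mm, 0.1 kg; thin end (+x) 1.5 mm, sloping evenly up to 16.5 mm at the upright thick end (-x). Origin: centre of underside. Lies before the short foot, thin end towards it, up to 20 mm aside, 0.2 rad askew. Slides with about 1 N; resistance climbs steeply at the foot: 6 to 8 N is right, near 20 N shoves the heater
- tape_roll: loose roll of label tape lying flat, 60 mm across, 19 mm high, to be left alone; origin: centre of its underside
- timer: loose small white bench timer, 62x68x21 mm, to be left alone; origin: centre of its underside
- dropper_bottle: loose small bottle with a white cap standing upright, 26 mm across, 78 mm high, to be left alone; origin: centre of its underside
There are look-alikes about, which are no part of the job. Several things have the shape of the wedge; the one meant has the colours described above.

How it is judged:
By the outcome, as a careful person would: the job done as asked, in the order asked, and still so for the second after the job is handed in, with the robot touching nothing.
It also fails if it takes over 48 s, if anything falls off the work surface, if the arm or the gripper's body presses on something with over 40 N, if the wrist force passes 120 N, or if a joint passes its speed limit or range.

## Working session

There is one attempt and no reset: what is moved stays moved. The work goes in short steps, Python scripts to look and compute and a tool call to move; the robot and the scene stay as the last step left them, time stands still between calls to the robot, and variables do not carry over. Pictures are saved under pics/ and viewed, at most 10 in all, crops included, and the job is handed in when it is done.

Besides the shell and the picture viewer there is one more tool, called after "Request:" by a JSON object that holds its "fn" and its "kwargs". send_rows: Moves the arm, as the interface text tells. Shift numbers are shares of 0.025 m and turn numbers shares of 90 degrees, none past 1 either way. Its arguments: {"type":"object","properties":{"plan":{"type":"array"},"gripper":{"type":"number"},"force":{"type":"number"}},"required":["plan"]}

```bash
mkdir -p pics; cat > h.py <<'E'
import numpy as np, cv2
from cell import robot, read_camera, get_calibration
def cal(n):
    c=get_calibration(n); R=cv2.Rodrigues(np.array(c["rvec"],float))[0]
    return np.array(c["intrinsics"],float),R,np.array(c["tvec"],float).ravel()
def world(n,u,v,d):
    K,R,t=cal(n); p=np.linalg.inv(K)@np.array([u,v,1.])*d
    return R.T@(p-t)
def onplane(n,u,v,z):
    K,R,t=cal(n); r=R.T@(np.linalg.inv(K)@np.array([u,v,1.])); o=-R.T@t
    return o+r*(z-o[2])/r[2]
def proj(n,P):
    K,R,t=cal(n); p=K@(R@np.array(P,float)+t); return p[:2]/p[2]
E
python3 - <<'E'
from h import *
for n in("scene","top"):
    im,d=read_camera(n); cv2.imwrite(f"pics/{n}0.png",cv2.resize(im,(784,588),interpolation=cv2.INTER_CUBIC)); np.savez(f"{n}0.npz",im=im,d=d)
    K,R,t=cal(n); print(n,K.diagonal(),-R.T@t)
print(robot.observe())
E
```

```text
scene [487.55347489 487.55347489   1.        ] [-0.10626303 -0.57133966  0.79830703]
top [455.30242306 455.30242306   1.        ] [0.32105412 0.01109979 1.20909669]
{'time': 0.1, 'qpos': array([ 1.17404938e+00,  3.42626511e-01,  1.52489327e+00, -2.10875643e-06,
        1.27542234e+00, -1.46000274e-01]), 'qvel': array([-0.00069865, -0.00176191, -0.00250276, -0.00044986,  0.00096034,
        0.00040044]), 'joint_efforts': array([ 2.48048716e-03, -4.31999481e+01, -2.44692475e+01,  7.21322419e-02,
        5.26315346e-02, -5.25432779e-05]), 'tool_pos': array([0.13010646, 0.50825401, 0.22613809]), 'tool_rot': array([-3.14025725e+00, -1.94327845e-04,  2.89084647e+00]), 'contact_force': array([ 0.00293571,  0.94286538, -0.16734417]), 'torque': array([0.01509477, 0.06041609, 0.00951984]), 'grip_force': 0.0, 'opening': 0.09167365673311785}
```

View pics/scene0.png

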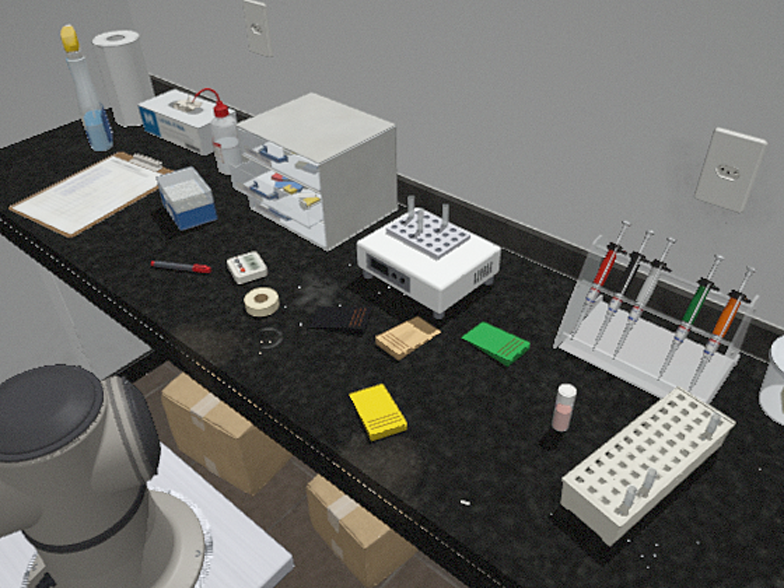

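View pics/top0.png

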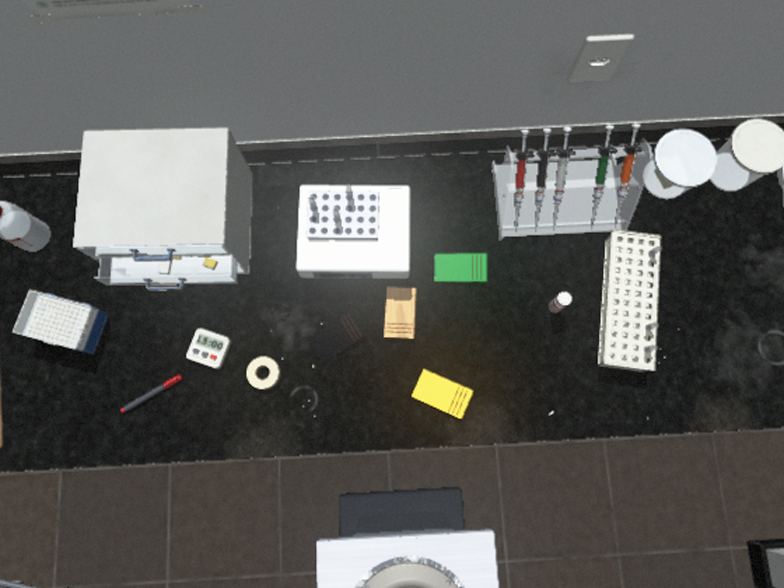

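The pictures show the heater at top (354,230) and the wooden wedge at top (400,313), just before the heater's front right corner. The green, yellow and black wedges are look-alikes. I'll crop in to get corner pixels.

```bash
python3 - <<'E'
from h import *
for n,(x0,x1,y0,y1) in {"top":(200,312,125,249),"scene":(245,365,145,260)}.items():
    im=np.load(n+"0.npz")["im"][y0:y1,x0:x1]; s=5
    im=cv2.resize(im,None,fx=s,fy=s*1.0 if n=="scene" else s,interpolation=cv2.INTER_CUBIC)
    if im.shape[0]>600: im=im[-600:]
    print(n,im.shape); cv2.imwrite(f"pics/{n}c.png",im)
E
```

```text
top (600, 560, 3)
scene (575, 600, 3)
```

View pics/topc.png

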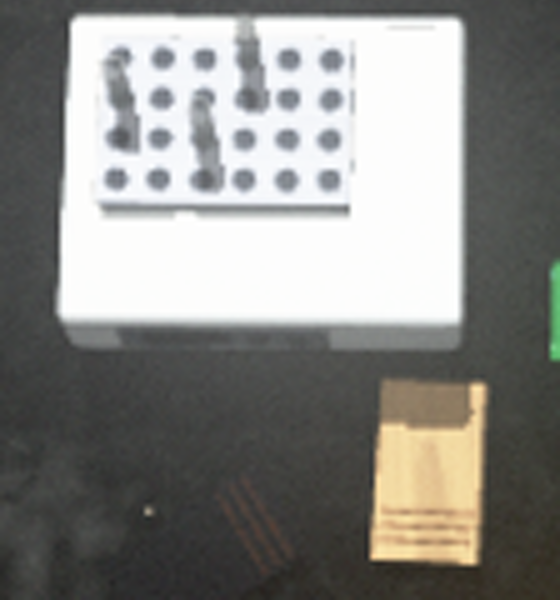

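View pics/scenec.png

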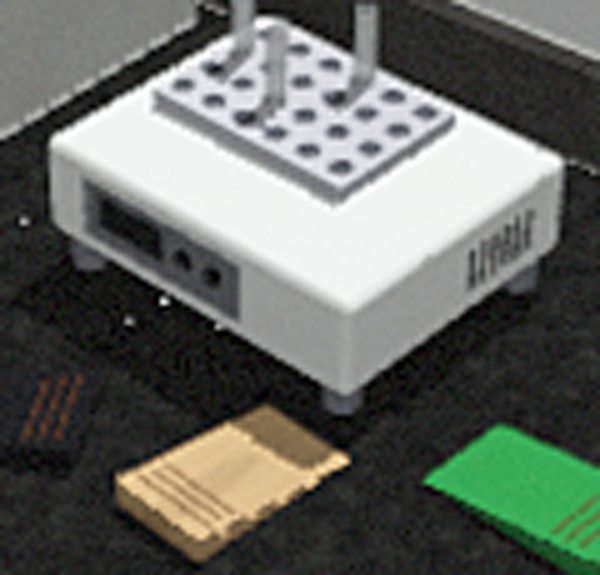

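In the top crop, the wedge corners are thin (381,380) and (487,383), thick (371,562) and (481,566). The heater's top front edge runs (57,318) to (464,322). In the scene crop, the short foot's bottom is about (341,412), the heater's top front right corner (347,312), and the wedge's thin end (266,405) to (350,460).

```bash
python3 - <<'E'
from h import *
np.set_printoptions(precision=4,suppress=True)
T=lambda p:(200+(p[0]+.5)/5-.5,125+(p[1]+20+.5)/5-.5)
S=lambda p:(245+(p[0]+.5)/5-.5,145+(p[1]+.5)/5-.5)
ht=[(57,318),(464,322),(464,17),(72,14)]
H=[onplane("top",*T(p),.08)[:2] for p in ht]
for p in H: print("heater T",p)
for p in [(50,143),(347,312),(563,163)]: print("heater S",onplane("scene",*S(p),.08)[:2])
def tri(a,b):
    A=[];B=[]
    for n,p in(("top",T(a)),("scene",S(b))):
        o=onplane(n,*p,0);q=onplane(n,*p,.5);r=(q-o)/np.linalg.norm(q-o);M=np.eye(3)-np.outer(r,r);A.append(M);B.append(M@o)
    return np.linalg.solve(sum(A),sum(B))
print("tri FR",tri((464,322),(347,312)),"BR",tri((464,17),(563,163)),"FL",tri((57,318),(50,143)))
for l,a,b in(("thinL",(381,380),(266,405)),("thinR",(487,383),(350,460)),("thickL",(371,562),(116,478))): print(l,tri(a,b))
w=dict(thinL=((381,380),.0015),thinR=((487,383),.0015),thickL=((371,562),.0165),thickR=((481,566),.0165))
for k,(p,z) in w.items(): print(k,onplane("top",*T(p),z)[:2])
for k,p,z in(("thinL",(266,405),.0015),("thinR",(350,460),.0015),("thickL",(116,478),.0165),("thickRbot",(200,562),0)): print("S",k,onplane("scene",*S(p),z)[:2])
d=np.load("top0.npz")["d"]
for p in((430,450),(430,540),(300,270),(430,290),(300,420)):
    u,v=T(p); print(world("top",u,v,d[int(round(v)),int(round(u))]))
E
```

```text
heater T [0.6299 0.1724]
heater T [ 0.6163 -0.0359]
heater T [ 0.7828 -0.0461]
heater T [0.796 0.161]
heater S [0.6268 0.1665]
heater S [ 0.6129 -0.0372]
heater S [ 0.7774 -0.0484]
tri FR [ 0.6164 -0.0355  0.0772] BR [ 0.7838 -0.0456  0.0756] FL [0.6321 0.1728 0.0742]
thinL [0.6071 0.0076 0.0014]
thinR [ 0.602  -0.0497  0.001 ]
thickL [0.5056 0.0176 0.0183]
thinL [0.6067 0.008 ]
thinR [ 0.6018 -0.0496]
thickL [0.5047 0.0185]
thickR [ 0.4994 -0.0394]
S thinL [0.6074 0.0073]
S thinR [ 0.6016 -0.05  ]
S thickL [0.5082 0.0181]
S thickRbot [ 0.503  -0.0381]
[ 0.5645 -0.0163  0.0108]
[ 0.5153 -0.0134  0.0132]
[0.6481 0.0467 0.0816]
[ 0.6348 -0.0196  0.078 ]
[ 0.5877  0.0532 -0.0023]
```

Request:
{"fn": "send_rows", "kwargs": {"plan": [[[0,0,0],[0,0,-0.094]],[[-0.8,-1,0],[0,0,0]],[[-0.8,-1,0],[0,0,0]],[[-0.8,-1,0],[0,0,0]],[[-0.8,-1,0],[0,0,0]],[[-0.8,-1,0],[0,0,0]],[[-0.8,-1,0],[0,0,0]],[[-0.8,-1,0],[0,0,0]],[[-0.8,-1,0],[0,0,0]],[[-0.8,-1,0],[0,0,0]]], "gripper": -0.67}}

```text
time: 1.35
tool_pos: [0.2864, 0.2653, 0.2265]
tool_rot: [-3.141, -0.0, 3.039]
contact_force: [1.2, 0.5, -0.4]
opening: 0.0154
grip_force: 0.0
```

Request:
{"fn": "send_rows", "kwargs": {"plan": [[[-0.8,-1,0.3],[0,0,0]],[[-0.8,-1,0.3],[0,0,0]],[[-0.8,-1,0.3],[0,0,0]],[[-0.8,-1,0.3],[0,0,0]],[[-0.8,-1,0.3],[0,0,0]],[[-0.8,-1,0.3],[0,0,0]],[[-0.8,-1,0.3],[0,0,0]],[[-0.8,-1,0.3],[0,0,0]],[[-0.8,-1,0.3],[0,0,0]],[[0,0,0],[0,0,0]]]}}

```text
time: 2.6
tool_pos: [0.4424, 0.0225, 0.1584]
tool_rot: [-3.141, -0.001, 3.036]
contact_force: [-0.0, 0.5, 0.1]
opening: 0.0152
grip_force: 0.0
```

Request:
{"fn": "send_rows", "kwargs": {"plan": [[[-0.18,-0.26,0.6],[0,0,0]],[[-0.18,-0.26,0.8],[0,0,0]],[[-0.18,-0.26,0.8],[0,0,0]],[[-0.18,-0.27,0.8],[0,0,0]],[[-0.18,0,0.8],[0,0,0]],[[-0.18,0,0.8],[0,0,0]],[[-0.17,0,0.8],[0,0,0]],[[-0.17,0,0.4],[0,0,0]],[[0,0,0.2],[0,0,0]],[[0,0,0],[0,0,0]]]}}

```text
time: 3.85
tool_pos: [0.4745, -0.0056, 0.0093]
tool_rot: [3.141, -0.0, 3.039]
contact_force: [-0.6, 0.1, -0.2]
opening: 0.0153
grip_force: 0.0
```

```bash
python3 - <<'E'
from h import *
s=robot.observe(); print(s["tool_pos"],s["contact_force"],s["tool_rot"])
im,d=read_camera("scene"); c=im[160:280,230:370]; cv2.imwrite("pics/s1.png",cv2.resize(c,None,fx=5,fy=5,interpolation=cv2.INTER_CUBIC))
E
```

```text
[ 0.4744781  -0.00560408  0.00932753] [-0.62737831  0.14828758 -0.17170648] [ 3.14147230e+00 -2.43085746e-04  3.03873318e+00]
```

View pics/s1.png

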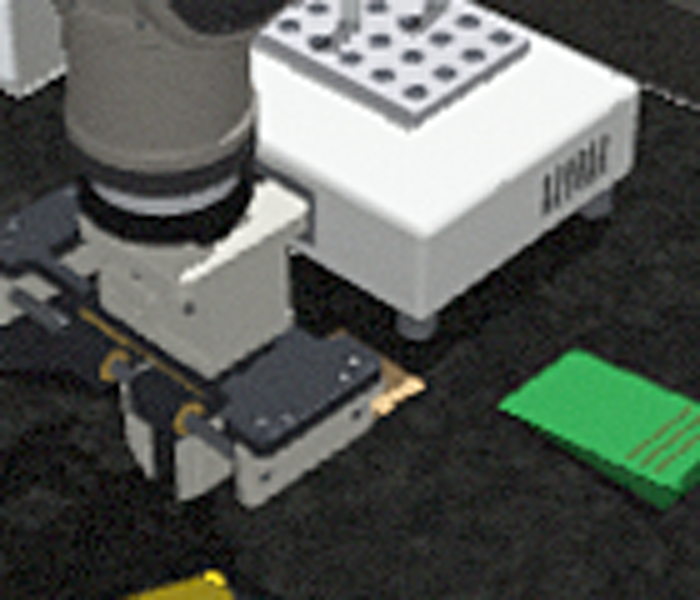

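The two fingers stand upright behind the wedge's thick end (about (190,480)), clear of it. The thin end is at (420,385) and the foot at (415,325). Now pushing.

Request:
{"fn": "send_rows", "kwargs": {"plan": [[[-0.2,-0.08,0.14],[0,0,0]],[[-0.2,0,0],[0,0,0]],[[-0.2,0,0],[0,0,0]],[[-0.2,0,0],[0,0,0]],[[-0.2,0,0],[0,0,0]],[[-0.2,0,0],[0,0,0]],[[-0.2,0,0],[0,0,0]],[[-0.2,0,0],[0,0,0]],[[-0.2,0,0],[0,0,0]],[[0,0,0],[0,0,0]]]}}

```text
time: 5.15
tool_pos: [0.5198, -0.0126, 0.0057]
tool_rot: [3.142, 0.001, 3.038]
contact_force: [0.8, -1.5, -0.3]
opening: 0.0155
grip_force: 0.0
```

Request:
{"fn": "send_rows", "kwargs": {"plan": [[[-0.06,0,0],[0,0,0]],[[-0.06,0,0],[0,0,0]],[[-0.06,0,0],[0,0,0]],[[0,0,0],[0,0,0]],[[0,0,0],[0,0,0]],[[0,0,0],[0,0,0]],[[0,0,0],[0,0,0]],[[0,0,0],[0,0,0]],[[0,0,0],[0,0,0]],[[0,0,0],[0,0,0]]]}}

```text
time: 6.4
tool_pos: [0.5237, -0.0129, 0.0057]
tool_rot: [3.142, 0.0, 3.038]
contact_force: [-0.6, -0.7, 0.7]
opening: 0.0149
grip_force: 0.0
```

```bash
python3 - <<'E'
from h import *
f=[]
for i in range(3):
    im,d=read_camera("scene"); f.append(robot.observe()["contact_force"])
print(np.round(f,1))
c=im[160:280,230:370]; cv2.imwrite("pics/s2.png",cv2.resize(c,None,fx=5,fy=5,interpolation=cv2.INTER_CUBIC))
E
```

```text
[[-0.2  0.1  0.4]
 [ 0.8 -0.1  0.6]
 [ 0.4 -0.5 -0.2]]
```

View pics/s2.png

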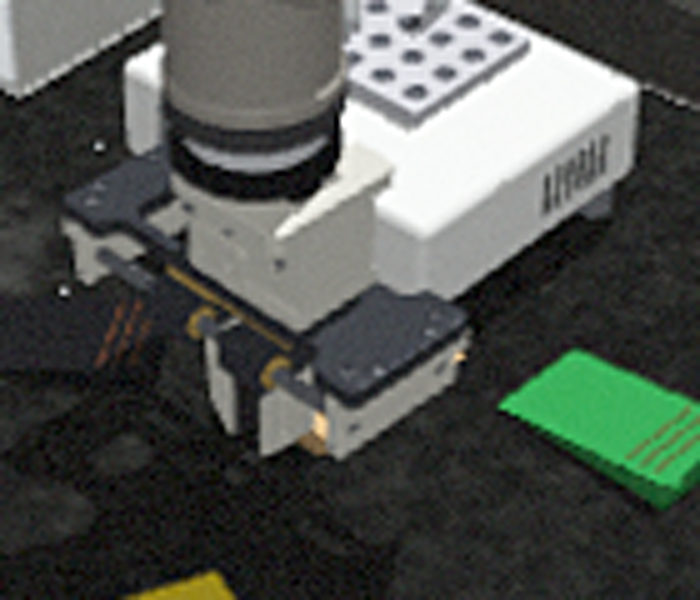

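The wedge's thick end is snug against the fingers (near (325,440)). I'll creep forward and watch the force.

Request:
{"fn": "send_rows", "kwargs": {"plan": [[[-0.02,0,0],[0,0,0]],[[-0.02,0,0],[0,0,0]],[[-0.02,0,0],[0,0,0]],[[-0.02,0,0],[0,0,0]],[[-0.02,0,0],[0,0,0]],[[-0.02,0,0],[0,0,0]],[[-0.02,0,0],[0,0,0]],[[-0.02,0,0],[0,0,0]],[[0,0,0],[0,0,0]],[[0,0,0],[0,0,0]]]}}

```text
time: 7.8
tool_pos: [0.5278, -0.0133, 0.0058]
tool_rot: [3.142, 0.0, 3.038]
contact_force: [0.4, -0.5, 0.6]
opening: 0.0151
grip_force: 0.1
```

Request:
{"fn": "send_rows", "kwargs": {"plan": [[[-0.02,0,0],[0,0,0]],[[-0.02,0,0],[0,0,0]],[[-0.02,0,0],[0,0,0]],[[-0.02,0,0],[0,0,0]],[[-0.02,0,0],[0,0,0]],[[-0.02,0,0],[0,0,0]],[[-0.02,0,0],[0,0,0]],[[-0.02,0,0],[0,0,0]],[[0,0,0],[0,0,0]],[[0,0,0],[0,0,0]]]}}

```text
time: 9.05
tool_pos: [0.5318, -0.0138, 0.0057]
tool_rot: [3.142, 0.0, 3.038]
contact_force: [-1.1, 0.9, 0.9]
opening: 0.0152
grip_force: 0.5
```

Request:
{"fn": "send_rows", "kwargs": {"plan": [[[-0.01,0,0],[0,0,0]],[[-0.01,0,0],[0,0,0]],[[-0.01,0,0],[0,0,0]],[[-0.01,0,0],[0,0,0]],[[-0.01,0,0],[0,0,0]],[[-0.01,0,0],[0,0,0]],[[-0.01,0,0],[0,0,0]],[[-0.01,0,0],[0,0,0]],[[-0.01,0,0],[0,0,0]],[[-0.01,0,0],[0,0,0]]]}}

```text
time: 10.3
tool_pos: [0.5332, -0.0138, 0.0057]
tool_rot: [3.141, -0.002, 3.039]
contact_force: [-7.4, 0.0, 5.6]
opening: 0.015
grip_force: 3.5
```

```bash
python3 - <<'E'
from h import *
for i in range(4):
    im,d=read_camera("top"); s=robot.observe(); print(np.round(s["contact_force"],1),s["tool_pos"].round(4))
E
```

```text
[-6.8  0.3  5.7] [ 0.5332 -0.0139  0.0057]
[-7.   0.3  4.9] [ 0.5332 -0.0139  0.0056]
[-6.6  0.8  5.7] [ 0.5332 -0.0138  0.0057]
[-6.9  0.5  5.4] [ 0.5332 -0.0138  0.0056]
```

Request:
{"fn": "send_rows", "kwargs": {"plan": [[[0.04,0,0],[0,0,0]],[[0.1,0,0],[0,0,0]],[[0.4,0,0],[0,0,0]],[[0.7,0,0],[0,0,0]],[[0,0,-0.8],[0,0,0]],[[0,0,-1],[0,0,0]],[[0,0,-1],[0,0,0]],[[0,0,-1],[0,0,0]],[[0,0,-1],[0,0,0]],[[0,0,-0.6],[0,0,0]]]}}

```text
time: 11.75
tool_pos: [0.5034, -0.0109, 0.1419]
tool_rot: [-3.142, 0.002, 3.038]
contact_force: [-0.6, -0.3, -0.7]
opening: 0.0151
grip_force: 0.0
```

Request:
{"fn": "send_rows", "kwargs": {"plan": [[[-0.5,0,0],[0,0,0]],[[-0.7,0,0],[0,0,0]],[[-0.7,0,0],[0,0,0]],[[-0.7,0,0],[0,0,0]],[[-0.7,0,0],[0,0,0]],[[-0.7,0,0.2],[0,0,0]],[[-0.7,0,0.4],[0,0,0]],[[-0.36,0,0.6],[0,0,0]],[[0,0,0.6],[0,0,0]],[[0,0,0],[0,0,0]]], "gripper": -1}}

```text
time: 13.0
tool_pos: [0.6275, -0.0236, 0.0934]
tool_rot: [3.141, -0.005, 3.038]
contact_force: [0.0, 0.4, 0.9]
opening: 0.0002
grip_force: 0.0
```

```bash
python3 - <<'E'
from h import *
im,d=read_camera("scene"); s=robot.observe(); print(s["tool_pos"].round(4),s["contact_force"].round(1)); np.savez("s3.npz",im=im)
c=im[120:270,230:380]; cv2.imwrite("pics/s3.png",cv2.resize(c,None,fx=4,fy=4,interpolation=cv2.INTER_CUBIC))
E
```

```text
[ 0.6282 -0.0237  0.0947] [ 0.  -0.1 -0.7]
```

View pics/s3.png

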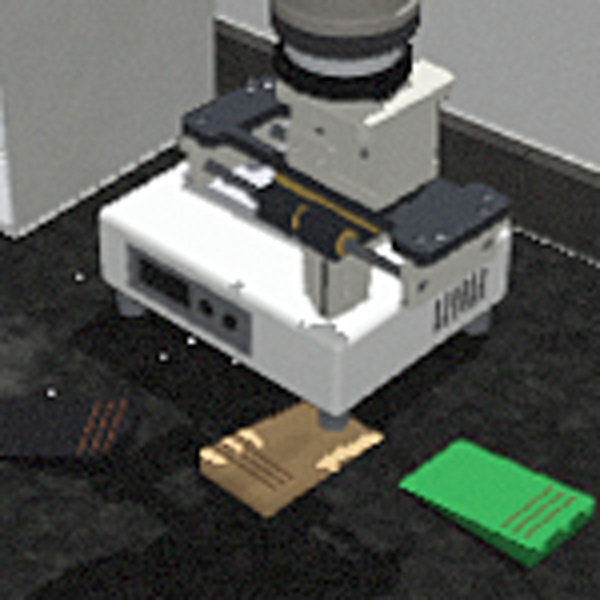

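The wedge lies under the foot at (333,418) and the fingers hover over the front right corner. Now the press.

Request:
{"fn": "send_rows", "kwargs": {"plan": [[[0,0,0.2],[0,0,0]],[[0,0,0.2],[0,0,0]],[[0,0,0.06],[0,0,0]],[[0,0,0],[0,0,0]],[[0,0,0.02],[0,0,0]],[[0,0,0.02],[0,0,0]],[[0,0,0.02],[0,0,0]],[[0,0,0.02],[0,0,0]],[[0,0,0],[0,0,0]],[[0,0,0],[0,0,0]]]}}

```text
time: 14.3
tool_pos: [0.6291, -0.0238, 0.0822]
tool_rot: [3.141, 0.0, 3.038]
contact_force: [0.1, -0.6, 1.1]
opening: 0.0001
grip_force: 0.0
```

Request:
{"fn": "send_rows", "kwargs": {"plan": [[[0,0,0.02],[0,0,0]],[[0,0,0.02],[0,0,0]],[[0,0,0.02],[0,0,0]],[[0,0,0.02],[0,0,0]],[[0,0,0],[0,0,0]],[[0,0,0],[0,0,0]],[[0,0,0],[0,0,0]],[[0,0,0],[0,0,0]],[[0,0,0],[0,0,0]],[[0,0,0],[0,0,0]]]}}

```text
time: 15.55
tool_pos: [0.6291, -0.0238, 0.0803]
tool_rot: [3.142, 0.0, 3.038]
contact_force: [-0.0, 0.0, 1.2]
opening: 0.0002
grip_force: 0.7
```

Request:
{"fn": "send_rows", "kwargs": {"plan": [[[0,0,0.01],[0,0,0]],[[0,0,0.01],[0,0,0]],[[0,0,0.01],[0,0,0]],[[0,0,0.01],[0,0,0]],[[0,0,0],[0,0,0]],[[0,0,0],[0,0,0]],[[0,0,0],[0,0,0]],[[0,0,0],[0,0,0]],[[0,0,0],[0,0,0]],[[0,0,0],[0,0,0]]]}}

```text
time: 16.8
tool_pos: [0.6291, -0.0239, 0.0801]
tool_rot: [-3.142, 0.0, 3.038]
contact_force: [-3.0, 0.1, 7.0]
opening: 0.0005
grip_force: 3.8
```

Request:
{"fn": "send_rows", "kwargs": {"plan": [[[0,0,0.01],[0,0,0]],[[0,0,0.006],[0,0,0]],[[0,0,0],[0,0,0]],[[0,0,0],[0,0,0]],[[0,0,0],[0,0,0]],[[0,0,0],[0,0,0]],[[0,0,0],[0,0,0]],[[0,0,0],[0,0,0]],[[0,0,0],[0,0,0]],[[0,0,0],[0,0,0]]]}}

```text
time: 18.05
tool_pos: [0.6291, -0.0239, 0.08]
tool_rot: [-3.141, 0.001, 3.039]
contact_force: [-4.1, -0.5, 9.8]
opening: 0.0
grip_force: 4.9
```

The press reached 9.8 N with only about 0.3 mm of give, so the corner no longer rocks. Lifting off and checking.

Request:
{"fn": "send_rows", "kwargs": {"plan": [[[0,0,-0.05],[0,0,0]],[[0,0,-0.2],[0,0,0]],[[0,0,-0.6],[0,0,0]],[[0,0,-1],[0,0,0]],[[0,0,-1],[0,0,0]],[[0.6,0,-1],[0,0,0]],[[1,0,-0.6],[0,0,0]],[[1,0,0],[0,0,0]],[[1,0,0],[0,0,0]],[[1,0,0],[0,0,0]]]}}

```text
time: 19.3
tool_pos: [0.5142, -0.0119, 0.1911]
tool_rot: [-3.142, 0.001, 3.038]
contact_force: [-1.0, -0.1, 0.2]
opening: 0.0004
grip_force: 0.0
```

```bash
python3 - <<'E'
from h import *
im,d=read_camera("scene"); s=robot.observe(); print(s["tool_pos"].round(4))
a=np.load("scene0.npz")["im"]
f=lambda i:cv2.resize(i[120:270,230:380],(400,400),interpolation=cv2.INTER_CUBIC)
cv2.imwrite("pics/s4.png",np.hstack([f(a),f(im)]))
# heater shift: phase correlation on right side vents/back right foot
g=lambda i:np.float32(cv2.cvtColor(i[172:208,330:362],cv2.COLOR_BGR2GRAY))
print(cv2.phaseCorrelate(g(a),g(im)))
E
```

```text
[ 0.5113 -0.0114  0.1909]
((0.10344069137913259, 0.03259282694563481), 1.0248890535698996)
```

View pics/s4.png

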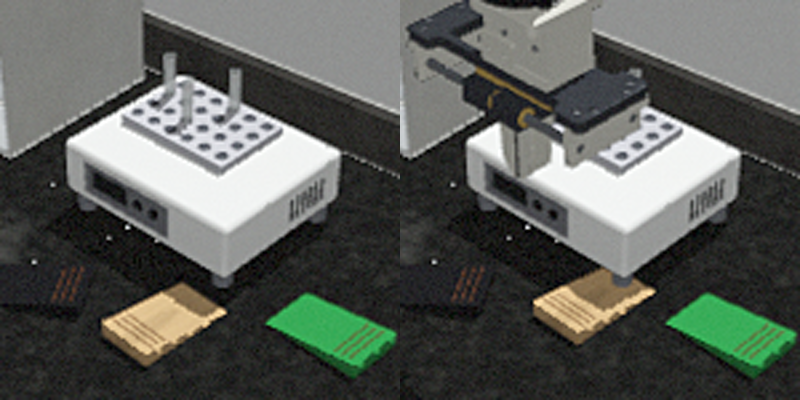

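The heater hasn't moved (0.1 px shift). The foot rests on the wedge at right-hand image (622,280), and the arm is clear.

```bash
python3 -c "
from cell import robot
print(robot.hand_in())"
```

```text
the job is handed in; nothing more can be done
None
```

I pushed the wooden wedge under the short foot to about 7 N, pressed the corner at 9.8 N with only about 0.3 mm of give and no rocking, then handed in with the arm clear; the camera showed no heater movement, and the tape roll, timer and bottle were left alone.

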